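# Move a battery pack from charger to belt sander

### The job

The battery pack on the charger is full: press the charger's red catch pad down so that the pack pops loose, draw the pack out, and slide it into the dovetail on the belt sander's foot, until the sander's catch clicks up behind it. Work gently: feel your way home and never force the pack or lean hard on either machine, and leave the sanding block, glue bottle and tin where they are.

Things in the scene. Friction and masses are not known exactly. Their poses are not given: they have to be found in the camera images.
- pack_mid (a point): Centre of the battery pack (loose, 0.3-0.5 kg, black, orange band): 90 mm long (x, towards the leading end), 50 wide (y), 57 high; point 28.5 mm over its underside. Upper 42 mm: plain box with parallel sides, gripped across the width with about 60 N (slick). Below: grey dovetail shoe 15 high, as long as the pack, 40 wide at its foot, 28 at 12 mm up. Starts latched home in the charger.
- charger: Green charger fixed to the bench. Origin on the bench under the centre of a pack that is home; x = slide-in direction, y left, z up. Base x -120 to +75 mm, 80 wide; its flat top, 20 mm up, is the channel floor that the pack's underside rests on. Two dovetail rails (72 mm over the outsides, top 33 mm above the bench) run from x = -30 to +46. End wall from x = 47, its top 54 mm above the bench.
- charger_mouth (a point): Middle of the charger's mouth, on the channel floor, x = -52 mm in its frame (axes alike). From here inwards to x = -30 the mouth narrows from 5 to 1 mm play a side; outwards the floor is an open lead-in to x = -120. The pack lifts off only when its leading end is out past this point: pack centre 100 mm back from home. It then rests on the lead-in.
- charger_pad (a point): Top centre of the charger's red press pad, 24 x 22 mm, at x = -52, y = +61 mm in the charger's frame, 32 mm above the bench. One piece with the catch tooth; pushed straight down. Pressed, a sprung ejector (3 to 6 N) pops the pack about 14 mm outwards, so that it does not latch again. The point stays put when the pad goes down.
- charger_catch (a joint): Charger's catch: 0 m up (tooth stands 7 mm over the channel floor behind the pack's tail), 0.009 m fully pressed. The pack is freed at about 7 mm. Pressing takes 3 to 8 N up to the hard stop.
- sander: Small blue belt sander fixed to the bench, its grey dock foot in front. Frame and dock as the charger's: origin on the bench under a pack that is home, x slide-in, channel floor 20 mm up, lead-in x = -120 to -52, mouth to -30, rails to +46 mm with 1 mm play a side. The true home lies up to 6 mm short of or beyond nominal (hand-set end block, not measured). Machine body from x = +80, 76 mm high.
- sander_mouth (a point): Middle of the sander's mouth, on the channel floor, x = -52 mm in its frame (axes alike). Sliding in takes 2 to 7 N; the last 14 mm, against the ejector, 5 to 14 N. Home, the pack has 2 mm to spare before the hard end block: a steep rise in force is that block, or a jam. A pack let go before the click is pushed back out some 14 mm.
- sander_catch (a joint): Sander's catch: 0 m up, 0.009 m down. Its tooth, ramped, lies at x = -46 to -60 mm (shifting with the end block). The pack rides it down about 7 mm; it stays down while the pack lies over it and springs up to 0 (the click) when the pack is home.
- block_mid (a point): Bystander: centre of a loose wooden sanding block with a cork sole, 80 x 50 x 26 mm. Leave alone.
- glue_mid (a point): Bystander: centre of a loose yellow glue bottle, 54 mm across, 140 mm high. Leave alone.
- tin_mid (a point): Bystander: centre of a loose open tin, 74 mm across, 85 mm high. Leave alone.
Not all that is in view belongs to the job. Leave any green or pink look-alike of the part that bears pack_mid alone.

How it is judged:
By the outcome, as a careful person would: the job done as asked, in the order asked, and still so for the second after the job is handed in, with the robot touching nothing.
It also fails if it takes over 67 s, if anything falls off the work surface, if the arm or the gripper's body presses on something with over 40 N, if the wrist force passes 120 N, or if a joint passes its speed limit or range.

### The arm

A 6-joint arm with a two-finger parallel gripper is mounted at the origin on the work surface. World frame = base frame: x ahead of the robot, y to its left, z up, the work surface at z = 0. Lengths are in m, angles in rad, forces in N, time in s.
With the tool pointing down it reaches from about 0.35 to 1 m from the base axis. Payload 7.1 kg.
Tool frame: the origin (TCP) lies midway between the tips of the shut fingers; the grasp point (between the pads) lies 19 mm behind it; z points along the fingers, y is the direction in which the jaws open and shut (so a half turn about z gives the same grasp; the last joint's range is limited). The gripper opens to 85 mm and grips with 20 to 120 N. Pads are 22 mm wide; open, the fingers measure 114 mm over their backs; the gripper's body (76 mm by 85 mm) begins 54 mm behind the grasp point. The pads swing forward as they close: fully open they stand 13 mm farther back than shut.
Start: joints at [-1.242, 0.423, 1.63, -0, 1.089, -0.019], TCP at [0.213, -0.588, 0.231] pointing down, gripper open.
Joint ranges: [-3, 3], [-0.9, 2.11], [0.09, 2.58], [-1.31, 4.45], [0.11, 2.69], [-2.54, 2.54]. Speed limits (rad/s): [2.39, 2.39, 3.01, 3.14, 3.14, 3.14].

### API

Orientations are given as a rotation vector (axis times angle).
In Python, from cell import state, get_image, finish_job, look_for, tip_of gives the robot as it stands.
- The arm moves only by the tool drive_tool, never from a script. Its argument "commands" is text: rows parted by semicolons, each of 7 numbers parted by spaces: the closure, from 0 (fully open) to 1 (shut), then the shift along the tool's x, y, z each as a share of 20 mm, from -1 to 1, then the turn, a rotation vector about the tool's x, y, z each as a share of 360 degrees, from -1 to 1. A call has exactly 5 rows; each row shifts and turns the commanded pose from where the row before left it, along the tool's axes as they then stand; what a row does not reach is not made up. A row lasts 1/12 s, in which the tool goes at most 41.7 mm and 7.16 degrees, less where a joint would pass 70% of its speed; a pose out of reach is approached as far as the arm can. A call with a number of a shift or a turn outside -1 to 1 is refused whole. A call with a gripper value outside its range is refused whole. The fingers move at their own pace and stop on an object; the grip force is fixed at half the most. Time passes only in rows, so rows that do not move let the fingers close, or fill a call up. It gives the time, the measured TCP pose, the force and the opening at its end, in the units of the state.
- state(): the state, without advancing time (a new reading comes with each control period).
- get_image(name): name is "scene" or "top"; returns a dict with "frame" (420x560x3 uint8, red, green, blue), "range_z" (420x560 float32, m along the optical axis (not along the pixel's ray), 0 where there is no reading), "fov_y" (degrees; the focal length in pixels is half the picture's height over the tangent of half this angle, whatever the lens; pixels are square), "cx", "cy" (the principal point, pixels), "xyz" and "attitude" of the camera in the world. Camera axes: x right, y up, looking along -z (the intrinsics and any distortion apply to the point x, -y, -z); pixel columns grow to the right and rows downward; lengths in m; the calibration is good to about 2 mm. A picture is of the moment at which its call begins.
- finish_job(): hands the job in, once; it reports no verdict.
Trained networks look in the newest picture that a camera, given by its name, has taken for a name from the list of things; names that differ only in an ending like _2 or _b are one class to them, and where a whole thing is asked for, a point or a joint stands for the part that bears it (a point fixed in the world has none). Each returns a list of dicts, best first, with "p" (0 to 1); they miss things now and then, are a little off and sometimes report something else, mostly with a low value. They report only what shows in the picture. A call takes as long as a camera call. They do not tell look-alikes from the thing itself.
- look_for(name, camera): "rect" ([left, top, width, height] in pixels, round what is visible of it).
- tip_of(name, camera): "location" ([column, row] in pixels: a listed point, or the origin of a listed thing).
The state is a dict: "t": time; "joints": joint angles; "joint_vel": joint speeds; "tau": joint torques, N m; "tool_pos": TCP position; "orientation": TCP orientation; "contact_force": force on the tool from outside, world axes, zero at the start; "moment": the same for the moment, N m; "finger_gap": finger opening in m.
Only numpy, scipy, OpenCV 4.12 (cv2) and the standard library are available. Lean on these libraries where they do the work, as an engineer would, in place of code of your own. Each camera call takes 0.05 s, during which the arm holds its last target.

## Working session

There is one attempt and no reset: what is moved stays moved. The work goes in short steps, Python scripts to look and compute and a tool call to move; the robot and the scene stay as the last step left them, time stands still between calls to the robot, and variables do not carry over. Pictures are saved under pics/ and viewed, and the job is handed in when it is done.

Besides the shell and the picture viewer there is one more tool, called after "Call:" by a JSON object that holds its "name" and its "arguments". drive_tool: Moves the arm, as the interface text tells. Shift numbers are shares of 20 mm and turn numbers shares of 360 degrees, none past 1 either way. Its arguments: {"type":"object","properties":{"commands":{"type":"string"}},"required":["commands"]}

```bash
mkdir -p pics; ls
python3 - <<'E'
from cell import *
import cv2,numpy as np,pickle
s=state();print(s)
for n in("scene","top"):
    im=get_image(n);pickle.dump(im,open(f"{n}0.pkl","wb"))
    cv2.imwrite(f"pics/{n}0.png",cv2.cvtColor(im["frame"],cv2.COLOR_RGB2BGR))
    print(n,{k:v for k,v in im.items() if k not in("frame","range_z")})
E
```

```text
pics
{'t': 0.0, 'joints': array([-1.24199921e+00,  4.23809426e-01,  1.63070728e+00, -2.14729183e-05,
        1.08859561e+00, -1.89987460e-02]), 'joint_vel': array([ 0.00048526, -0.00022388,  0.00096864, -0.00215711, -0.00033791,
        0.0005363 ]), 'tau': array([-1.18047166e-03, -5.57386351e+01, -2.81740093e+01, -1.60334157e-04,
        7.50711188e-03,  2.06373585e-05]), 'tool_pos': array([ 0.21285754, -0.58704852,  0.23055851]), 'orientation': array([-3.09273192e+00, -5.43323276e-01,  3.97605340e-04]), 'contact_force': array([ 0.1005255 ,  0.0234448 , -0.73734386]), 'moment': array([-0.02938054,  0.04438409, -0.01475878]), 'finger_gap': 0.08550014224443149}
scene {'fov_y': 43.739708019162315, 'cx': 276.12758643417646, 'cy': 212.59953609464074, 'xyz': array([1.47833162, 0.60070694, 1.29674002]), 'attitude': array([0.422553  , 0.7825679 , 1.99693313])}
top {'fov_y': 44.95632684421662, 'cx': 281.8869549992684, 'cy': 211.3438489844374, 'xyz': array([ 0.41385543, -0.01590118,  1.36551258]), 'attitude': array([ 0.10091234, -0.06957951, -1.59393942])}
```

View pics/scene0.png

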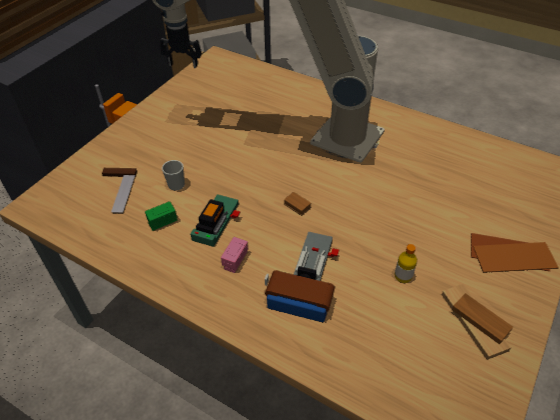

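View pics/top0.png

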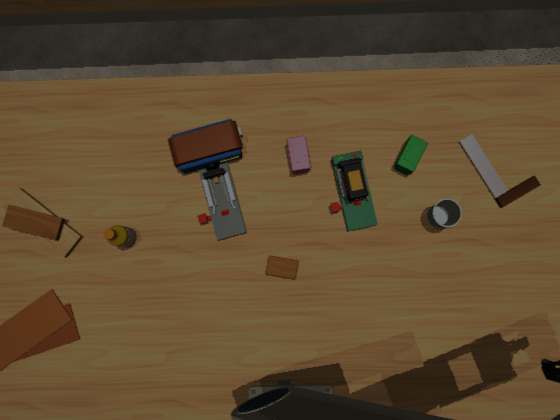

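Run:
```python
from cell import *
for c in("top","scene"):
  for n in["pack_mid","charger","charger_mouth","charger_pad","sander","sander_mouth","block_mid","glue_mid","tin_mid"]:
    try:
        print(c,n,[(round(d["p"],2),[round(float(v)) for v in d["location"]]) for d in tip_of(n,c)][:3],[(round(d["p"],2),[round(float(v)) for v in d["rect"]]) for d in look_for(n,c)][:3])
    except Exception as e: print(c,n,e)
print(state()["t"])
```

```text
top pack_mid [(0.92, [295, 154]), (0.75, [355, 182]), (0.59, [412, 156])] [(0.9, [395, 137, 33, 41]), (0.75, [284, 136, 26, 41]), (0.58, [338, 160, 33, 41])]
top charger [(0.8, [348, 186])] [(0.92, [326, 151, 52, 78])]
top charger_mouth [(0.95, [357, 202])] [(0.56, [330, 155, 47, 78])]
top charger_pad [(0.7, [331, 206])] [(0.63, [331, 152, 45, 78])]
top sander [(0.85, [220, 191]), (0.28, [332, 206])] [(0.74, [167, 118, 79, 123]), (0.25, [426, 202, 39, 20])]
top sander_mouth [(0.94, [224, 210])] [(0.72, [167, 116, 75, 123])]
top block_mid [(0.84, [283, 266])] [(0.69, [329, 151, 44, 80]), (0.68, [265, 254, 32, 27])]
top glue_mid [(0.81, [120, 237])] [(0.57, [105, 230, 30, 19])]
top tin_mid [(0.73, [441, 212])] [(0.91, [429, 198, 34, 27])]
scene pack_mid [(0.93, [231, 254]), (0.8, [158, 214]), (0.79, [211, 216])] [(0.96, [143, 200, 37, 33]), (0.94, [219, 236, 29, 37]), (0.59, [197, 202, 28, 25])]
scene charger [(0.79, [213, 223])] []
scene charger_mouth [(0.64, [217, 209])] [(0.94, [189, 191, 52, 56])]
scene charger_pad [(0.87, [233, 212]), (0.71, [407, 262])] [(0.8, [191, 194, 53, 55])]
scene sander [(0.61, [309, 269])] []
scene sander_mouth [(0.64, [318, 248]), (0.57, [308, 269])] []
scene block_mid [(0.72, [296, 205])] [(0.56, [283, 195, 29, 21])]
scene glue_mid [(0.84, [406, 260])] [(0.71, [394, 242, 22, 40]), (0.32, [284, 191, 26, 22])]
scene tin_mid [(0.97, [175, 175])] []
1.9
```

The scene has three pack look-alikes in the top view: pink (295,154), green (411,156), and black with an orange band on the green charger (355,182). By the description it's the black one. Next I'll check it in a close crop and build a metric point cloud.

```bash
cat > h.py <<'E'
import numpy as np,cv2,pickle
from scipy.spatial.transform import Rotation as R
def cloud(im):
    z=im["range_z"];h,w=z.shape;f=h/2/np.tan(np.radians(im["fov_y"]/2))
    v,u=np.mgrid[0:h,0:w].astype(float)
    c=np.stack([(u-im["cx"])/f*z,-(v-im["cy"])/f*z,-z],-1)
    p=c@R.from_rotvec(im["attitude"]).as_matrix().T+im["xyz"]
    p[z<=0]=np.nan
    return p
def proj(im,P):
    h=im["frame"].shape[0];f=h/2/np.tan(np.radians(im["fov_y"]/2))
    c=(np.atleast_2d(P)-im["xyz"])@R.from_rotvec(im["attitude"]).as_matrix()
    return np.stack([im["cx"]+f*c[:,0]/-c[:,2],im["cy"]+f*c[:,1]/c[:,2]],-1)
def ray(im,uv,zw):
    h=im["frame"].shape[0];f=h/2/np.tan(np.radians(im["fov_y"]/2))
    d=R.from_rotvec(im["attitude"]).as_matrix()@np.array([(uv[0]-im["cx"])/f,-(uv[1]-im["cy"])/f,-1])
    return im["xyz"]+d*(zw-im["xyz"][2])/d[2]
E
python3 - <<'E'
from h import *
for n in("top","scene"):
    im=pickle.load(open(n+"0.pkl","rb"));p=cloud(im)
    # table level
    if n=="top":
        for uv in[(250,300),(300,110),(180,250),(390,230),(295,154),(355,182),(411,156),(205,145),(358,220),(230,228),(445,225),(283,267)]: print(n,uv,np.round(p[uv[1],uv[0]],4))
    else:
        for uv in[(250,170),(350,230),(211,216),(231,250),(320,240)]: print(n,uv,np.round(p[uv[1],uv[0]],4))
im=pickle.load(open("top0.pkl","rb"))
f=cv2.cvtColor(im["frame"],cv2.COLOR_RGB2BGR)
f=np.clip(f.astype(float)*1.6,0,255).astype(np.uint8)
a=cv2.resize(f[140:240,315:395],None,fx=5,fy=5,interpolation=2)
b=cv2.resize(f[140:240,180:260],None,fx=5,fy=5,interpolation=2)
cv2.imwrite("pics/crop0.png",np.hstack([b[:,:400],a]))
E
```

```text
top (250, 300) [0.3277 0.0998 0.0023]
top (300, 110) [ 8.43e-01 -4.73e-02 -3.00e-04]
top (180, 250) [0.4648 0.2865 0.0007]
top (390, 230) [ 0.5044 -0.2788  0.0032]
top (295, 154) [ 0.706  -0.0295  0.0604]
top (355, 182) [ 0.6246 -0.1808  0.0788]
top (411, 156) [ 0.6928 -0.332   0.0571]
top (205, 145) [0.7338 0.2045 0.0727]
top (358, 220) [ 0.5318 -0.1921  0.0213]
top (230, 228) [0.5197 0.1489 0.0155]
top (445, 225) [ 0.5107 -0.412   0.0493]
top (283, 267) [0.4127 0.0097 0.023 ]
scene (250, 170) [ 0.3421 -0.2201 -0.0043]
scene (350, 230) [0.4253 0.2208 0.0062]
scene (211, 216) [ 0.6515 -0.1599  0.0757]
scene (231, 250) [ 0.721  -0.0373  0.0583]
scene (320, 240) [0.5247 0.1632 0.0239]
```

View pics/crop0.png

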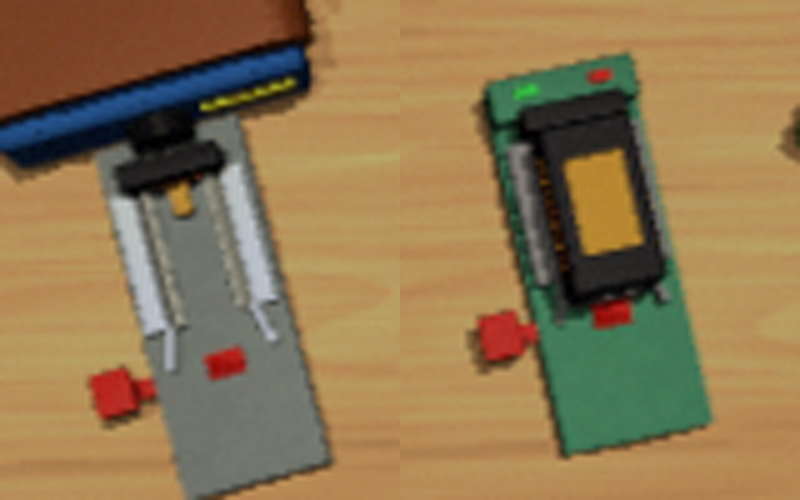

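```bash
cat > fit.py <<'E'
from h import *
from scipy.optimize import minimize
from scipy.ndimage import map_coordinates
def tf(q,P):
    c,s=np.cos(q[2]),np.sin(q[2]);P=np.atleast_2d(P)
    return np.stack([q[0]+c*P[:,0]-s*P[:,1],q[1]+s*P[:,0]+c*P[:,1],P[:,2]],-1)
def seg(a,b,n=60):
    t=np.linspace(0.03,.97,n)[:,None];return np.array(a)*(1-t)+np.array(b)*t
def lines(kind):
    L=[seg((-.12,.04,.02),(-.06,.04,.02)),seg((-.12,-.04,.02),(-.03,-.04,.02),90),seg((-.12,-.04,.02),(-.12,.04,.02),90),seg((-.03,.04,.02),(.04,.04,.02))]
    px,py=-.052,.061
    for sx,sy,ex,ey in[(-12,-11,-12,11),(12,-11,12,11),(-12,11,12,11)]:
        L.append(seg((px+sx/1e3,py+sy/1e3,.032),(px+ex/1e3,py+ey/1e3,.032),25))
    L.append(seg((-.03,.036,.033),(.046,.036,.033)));
    if kind=="charger":
        L+= [seg((-.045,-.025,.077),(.045,-.025,.077)),seg((-.045,.025,.077),(.045,.025,.077)),seg((-.045,-.025,.077),(-.045,.025,.077)),seg((.075,-.04,.054),(.075,.04,.054))]
    else:
        L+=[seg((-.03,-.036,.033),(.046,-.036,.033))]
    return np.vstack(L)
def gmag(im,s=1.0):
    f=cv2.GaussianBlur(im["frame"].astype(np.float32),(0,0),s)
    return np.sqrt(sum(cv2.Sobel(f[...,k],cv2.CV_32F,1,0)**2+cv2.Sobel(f[...,k],cv2.CV_32F,0,1)**2 for k in range(3)))
def fit(im,kind,q0):
    L=lines(kind)
    q=np.array(q0,float)
    for s in(2.0,1.0,.7):
        g=gmag(im,s);g=np.minimum(g/np.percentile(g,97),1.5)
        def cost(d):
            uv=proj(im,tf(q0+d*np.array([.005,.005,.05]),L))
            return -map_coordinates(g,[uv[:,1],uv[:,0]],order=1).mean()
        best=None
        st=np.random.default_rng(0).normal(0,1,(60,3))*(1 if s==2 else .3);st[0]=0
        for d0 in st:
            r=minimize(cost,d0,method="Nelder-Mead",options=dict(xatol=1e-3,fatol=1e-5,maxiter=150))
            if best is None or r.fun<best.fun:best=r
        q0=np.array(q0)+best.x*np.array([.005,.005,.05])
    return q0,best.fun
def overlay(im,kind,q,box,fn,k=5):
    f=np.clip(im["frame"][...,::-1].astype(float)*1.5,0,255).astype(np.uint8)
    x0,y0,x1,y1=box
    a=cv2.resize(f[y0:y1,x0:x1],None,fx=k,fy=k,interpolation=2)
    for u,v in proj(im,tf(q,lines(kind))): cv2.circle(a,(int((u+.5-x0)*k),int((v+.5-y0)*k)),0,(255,0,255),-1)
    return a
E
cat > run.py <<'E'
from fit import *
ims={n:pickle.load(open(n+"0.pkl","rb")) for n in("top","scene")}
T=ims["top"]
# init from corner picks at z=.02
def init(l,r,front):
    a,b=ray(T,l,.02),ray(T,r,.02);m=(a+b)/2;y=a-b;th=np.arctan2(-y[0],y[1])
    print("width",np.linalg.norm(y[:2]),np.degrees(th));return np.array([m[0]+.12*np.cos(th),m[1]+.12*np.sin(th),th])
qc=init((348,231),(377.2,224.4),0)
qs=init((180+188/5,140+99.5),(180+330/5,140+463/5),0)
A={}
for kind,q0,bt,bs in(("charger",qc,(315,140,395,240),(180,185,250,255)),("sander",qs,(180,140,260,250),(255,220,345,325))):
    print(kind,"init",q0)
    r=[]
    for n in ims:
        q,c=fit(ims[n],kind,q0);print(n,np.round(q,4),np.degrees(q[2]),c);r.append(overlay(ims[n],kind,q,bt if n=="top" else bs,""))
    h=max(x.shape[0] for x in r)
    cv2.imwrite(f"pics/fit_{kind}.png",np.hstack([cv2.copyMakeBorder(x,0,h-x.shape[0],0,0,0) for x in r]))
E
python3 run.py
```

```text
width 0.0793379418899234 11.30759384993259
width 0.07766622243930861 12.237708396079798
charger init [ 0.62885359 -0.18008702  0.19735474]
top [ 0.6272 -0.1803  0.1859] 10.653913317939606 -1.0049867630004883
scene [ 0.6313 -0.1758  0.1983] 11.364339998472477 -1.016628384590149
sander init [0.61501187 0.16929058 0.2135883 ]
top [0.6117 0.1732 0.253 ] 14.493930799966712 -1.1229593753814697
scene [0.6146 0.1813 0.2649] 15.174912657097234 -0.9435781836509705
```

View pics/fit_charger.png

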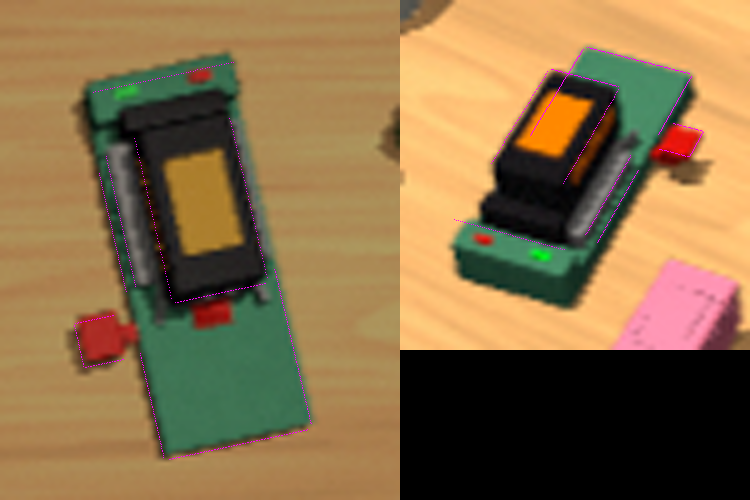

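View pics/fit_sander.png

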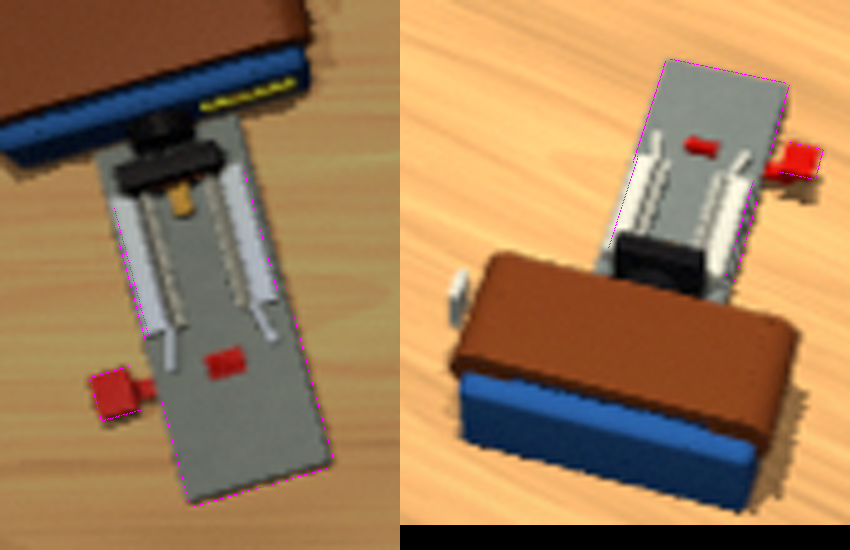

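Run:
```python
from fit import *
tcp=[0.2129,-0.5870,0.2306]
out=[]
for n,base in(("top",(230,360,350,420)),("scene",(290,60,400,170))):
    im=pickle.load(open(n+"0.pkl","rb"))
    uv=proj(im,[tcp,[0.2129,-0.587,0.2496],[0,0,0]]);print(n,uv.round(1))
    for box,k in((base,4),((max(0,int(uv[0,0])-50),max(0,int(uv[0,1])-40),min(560,int(uv[0,0])+50),min(420,int(uv[0,1])+40)),4)):
        x0,y0,x1,y1=box
        a=cv2.resize(np.clip(im["frame"][y0:y1,x0:x1,::-1]*2.0,0,255).astype(np.uint8),None,fx=k,fy=k,interpolation=2)
        for p in uv: cv2.circle(a,(int((p[0]+.5-x0)*k),int((p[1]+.5-y0)*k)),2,(255,0,255),-1)
        out.append(cv2.copyMakeBorder(a[:300,:400],0,max(0,300-a.shape[0]),0,max(0,400-a.shape[1]),0))
cv2.imwrite("pics/chk.png",np.vstack([np.hstack(out[:2]),np.hstack(out[2:])]))
```

```text
top [[559.6 353.6]
 [564.3 355.1]
 [290.7 427.4]]
scene [[182.8  68.5]
 [182.1  63.9]
 [346.3 136.5]]
```

View pics/chk.png

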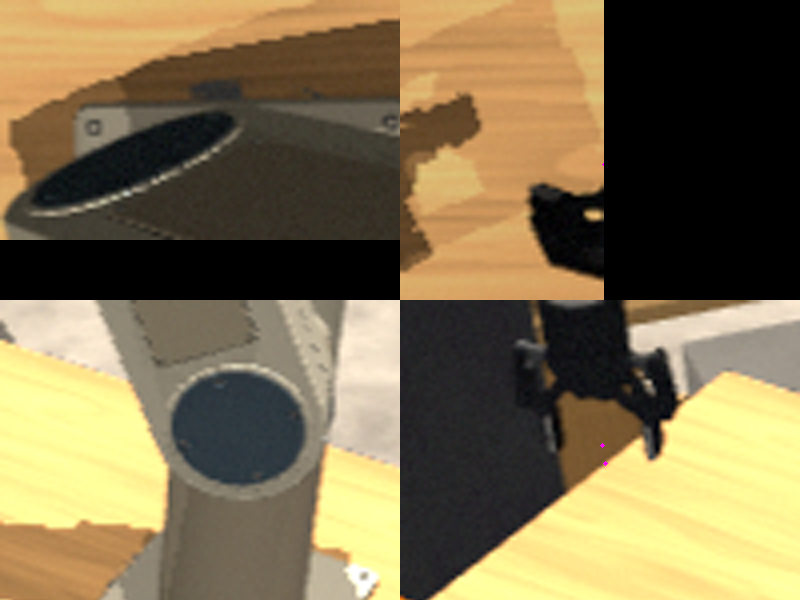

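Run:
```python
from fit import *
M=R.from_rotvec([-3.09273192e+00,-5.43323276e-01,3.97605340e-04]).as_matrix();print(M.round(3))
t=np.array([0.2129,-0.5870,0.2306])
P=[t+M@np.array([dx,s*d,-.013]) for s in(1,-1) for d in(.0425,.057) for dx in(-.011,.011)]
for n in("top","scene"):
    im=pickle.load(open(n+"0.pkl","rb"));print(n,proj(im,P).round(1).tolist())
# crop origins: top (509,313), scene int(182-50)=132, 28
```

```text
[[ 0.94   0.341 -0.001]
 [ 0.341 -0.94   0.001]
 [ 0.    -0.002 -1.   ]]
top [[583.3, 352.2], [578.9, 342.4], [589.6, 349.7], [585.2, 339.9], [546.6, 367.0], [542.3, 357.1], [540.4, 369.5], [536.1, 359.6]]
scene [[172.3, 62.7], [170.3, 65.9], [168.6, 62.3], [166.6, 65.5], [194.3, 64.8], [192.5, 68.1], [198.0, 65.2], [196.3, 68.5]]
```

Call:
{"name": "drive_tool", "arguments": {"commands": "1 0.5 -0.32 0 0 0 0;1 0.97 -0.62 0 0 0 0;1 0.97 -0.62 0 0 0 0;1 0.97 -0.62 0 0 0 0;1 0.97 -0.62 0 0 0 0"}}

```text
t: 2.32
tool_pos: [0.2771, -0.5035, 0.2313]
orientation: [-3.094, -0.543, -0.0]
contact_force: [0.5, -0.3, -0.4]
finger_gap: 0.0257
```

Call:
{"name": "drive_tool", "arguments": {"commands": "1 0.97 -0.62 0 0 0 0;1 0.97 -0.62 0 0 0 0;1 0.97 -0.62 0 0 0 0;1 0.97 -0.62 0 0 0 0;1 0.97 -0.62 0 0 0 0"}}

```text
t: 2.73
tool_pos: [0.3471, -0.4119, 0.2314]
orientation: [-3.094, -0.544, -0.0]
contact_force: [-0.1, -0.6, 0.1]
finger_gap: 0.0001
```

Call:
{"name": "drive_tool", "arguments": {"commands": "1 0.97 -0.62 0 0 0 0;1 0.97 -0.62 0 0 0 0;1 0.97 -0.62 0 0 0 0;1 0.97 -0.62 0 0 0 0;1 0.97 -0.62 0 0 0 0"}}

```text
t: 3.15
tool_pos: [0.417, -0.3206, 0.2314]
orientation: [-3.094, -0.544, -0.0]
contact_force: [0.5, 0.1, -1.0]
finger_gap: 0.0004
```

Call:
{"name": "drive_tool", "arguments": {"commands": "1 0.97 -0.62 0 0 0 0;1 0.97 -0.62 0 0 0 0;1 0.97 -0.62 0 0 0 0;1 0.97 -0.62 0 0 0 0;1 0.97 -0.62 0 0 0 0"}}

```text
t: 3.57
tool_pos: [0.4869, -0.2292, 0.2314]
orientation: [-3.094, -0.544, -0.0]
contact_force: [0.2, -0.2, 0.7]
finger_gap: 0.0
```

Call:
{"name": "drive_tool", "arguments": {"commands": "1 0.97 -0.62 0 0 0 0;1 0.97 -0.62 0 0 0 0;1 0.97 -0.62 0 0 0 0;1 0.97 -0.62 0 0 0 0;1 0.97 -0.62 0.5 0 0 0"}}

```text
t: 3.98
tool_pos: [0.558, -0.1382, 0.223]
orientation: [3.093, 0.544, 0.005]
contact_force: [0.7, 0.3, 0.5]
finger_gap: 0.0001
```

Call:
{"name": "drive_tool", "arguments": {"commands": "1 0.6 -0.3 1 0 0 0;1 0 0 1 0 0 0.012;1 0 0 1 0 0 0.013;1 0 0 1 0 0 0;1 0 0 1 0 0 0"}}

```text
t: 4.4
tool_pos: [0.5656, -0.1289, 0.1206]
orientation: [-3.127, -0.299, -0.0]
contact_force: [0.4, -0.4, 0.2]
finger_gap: -0.0001
```

```bash
cat > snap.py <<'E'
import sys;from fit import *;from cell import *
tag=sys.argv[1];s=state()
print("t",round(s["t"],2),"pos",s["tool_pos"].round(4),"F",s["contact_force"].round(1),"gap",round(s["finger_gap"],4))
M=R.from_rotvec(s["orientation"]).as_matrix();print("yaw tool x",np.degrees(np.arctan2(M[1,0],M[0,0])).round(2),"z",M[:,2].round(3))
for n in sys.argv[2:]:
    im=get_image(n);im["state"]=s;pickle.dump(im,open(f"{n}_{tag}.pkl","wb"))
E
python3 snap.py a top scene
python3 - <<'E'
from fit import *
out=[]
for n in("top","scene"):
    im=pickle.load(open(n+"_a.pkl","rb"));t=im["state"]["tool_pos"]
    uv=proj(im,[t,t+[0,0,.05],t*[1,1,0]+[0,0,.032]]);print(n,uv.round(1))
    x0,y0=int(uv[0,0])-40,int(uv[0,1])-50;k=5
    a=cv2.resize(np.clip(im["frame"][y0:y0+100,x0:x0+80,::-1]*1.6,0,255).astype(np.uint8),None,fx=k,fy=k,interpolation=2)
    for p in uv: cv2.circle(a,(int((p[0]+.5-x0)*k),int((p[1]+.5-y0)*k)),2,(255,0,255),-1)
    out.append(a);print(x0,y0)
cv2.imwrite("pics/a.png",np.hstack(out))
E
```

```text
t 4.4 pos [ 0.5656 -0.1289  0.1206] F [ 0.4 -0.4  0.2] gap -0.0001
yaw tool x 10.94 z [ 0.  0. -1.]
top [[336.9 203.4]
 [338.7 200.8]
 [334.  207.5]]
296 153
scene [[233.5 192.8]
 [232.3 181.4]
 [235.5 211.7]]
193 142
```

View pics/a.png

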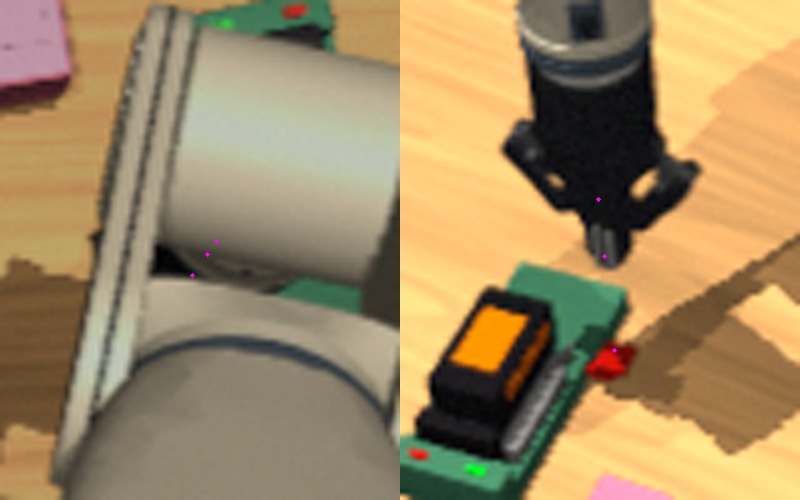

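Call:
{"name": "drive_tool", "arguments": {"commands": "1 0.15 -0.1 1 0 0 0;1 0 0 1 0 0 0;1 0 0 1 0 0 0;1 0 0 0.6 0 0 0;1 0 0 0.2 0 0 0"}}

```text
t: 4.92
tool_pos: [0.5676, -0.1269, 0.0445]
orientation: [-3.127, -0.299, 0.003]
contact_force: [-0.5, 0.6, 0.1]
finger_gap: -0.0001
```

Call:
{"name": "drive_tool", "arguments": {"commands": "1 0 0 0.1 0 0 0;1 0 0 0.1 0 0 0;1 0 0 0.1 0 0 0;1 0 0 0.1 0 0 0;1 0 0 0.1 0 0 0"}}

```text
t: 5.33
tool_pos: [0.5688, -0.1275, 0.0359]
orientation: [3.127, 0.299, 0.002]
contact_force: [-0.3, -0.5, 0.2]
finger_gap: 0.0002
```

```bash
python3 snap.py b scene
python3 - <<'E'
from fit import *
im=pickle.load(open("scene_b.pkl","rb"))
a=cv2.resize(np.clip(im["frame"][170:260,180:270,::-1]*1.6,0,255).astype(np.uint8),None,fx=6,fy=6,interpolation=2)
cv2.imwrite("pics/b.png",a)
E
```

```text
t 5.33 pos [ 0.5688 -0.1275  0.0359] F [-0.3 -0.5  0.2] gap 0.0002
yaw tool x 10.92 z [ 0.001 -0.    -1.   ]
```

View pics/b.png

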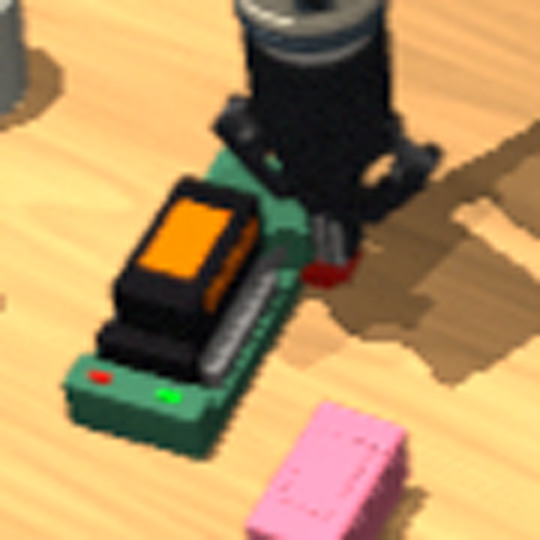

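The shut tips at (330,255) stand right over the red pad at (330,270). Next I press down gently.

Call:
{"name": "drive_tool", "arguments": {"commands": "1 0 0 0.1 0 0 0;1 0 0 0.1 0 0 0;1 0 0 0.1 0 0 0;1 0 0 0 0 0 0;1 0 0 0 0 0 0"}}

```text
t: 5.8
tool_pos: [0.5685, -0.1275, 0.0293]
orientation: [3.127, 0.299, 0.0]
contact_force: [0.6, -0.2, 0.4]
finger_gap: -0.0002
```

Call:
{"name": "drive_tool", "arguments": {"commands": "1 0 0 0.1 0 0 0;1 0 0 0.1 0 0 0;1 0 0 0 0 0 0;1 0 0 0 0 0 0;1 0 0 0 0 0 0"}}

```text
t: 6.22
tool_pos: [0.5683, -0.1274, 0.0251]
orientation: [-3.127, -0.299, 0.0]
contact_force: [0.8, 0.3, 0.4]
finger_gap: -0.0003
```

```bash
python3 snap.py c scene top
python3 - <<'E'
from fit import *
im=pickle.load(open("scene_c.pkl","rb"))
a=cv2.resize(np.clip(im["frame"][190:250,190:260,::-1]*1.6,0,255).astype(np.uint8),None,fx=8,fy=8,interpolation=2)
cv2.imwrite("pics/c.png",a)
E
```

```text
t 6.22 pos [ 0.5683 -0.1274  0.0251] F [0.8 0.3 0.4] gap -0.0003
yaw tool x 10.93 z [-0.  0. -1.]
```

View pics/c.png

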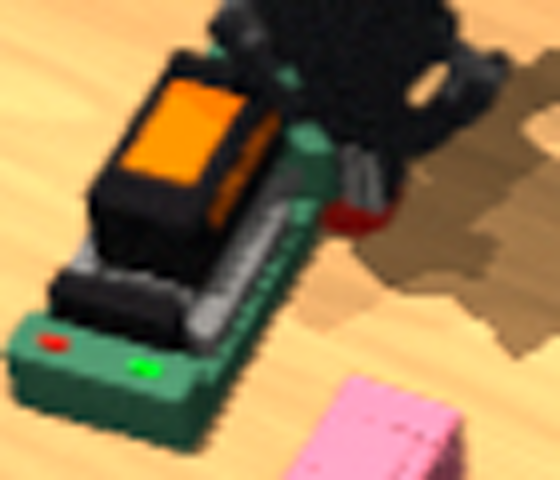

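Call:
{"name": "drive_tool", "arguments": {"commands": "1 0 0 -0.5 0 0 0;1 0 0 -1 0 0 0;0 0 0 -1 0 0 0;0 0 0 -1 0 0 0;0 0 0 -1 0 0 0"}}

```text
t: 6.73
tool_pos: [0.568, -0.1273, 0.1167]
orientation: [-3.127, -0.299, 0.001]
contact_force: [0.2, -0.9, -0.6]
finger_gap: 0.036
```

Call:
{"name": "drive_tool", "arguments": {"commands": "0 0 0 -1 0 0 0;0 0 0 -1 0 0 0;0 0 0 0 0 0 0;0 0 0 0 0 0 0;0 0 0 0 0 0 0"}}

```text
t: 7.15
tool_pos: [0.5678, -0.1273, 0.1551]
orientation: [-3.127, -0.299, 0.001]
contact_force: [-0.5, 0.6, -0.0]
finger_gap: 0.0851
```

```bash
python3 snap.py d scene top
cat > pack.py <<'E'
from fit import *
def plines(zb=.020):
    z=zb+.057
    L=[((-.045,-.025,z),(.045,-.025,z)),((-.045,.025,z),(.045,.025,z)),((-.045,-.025,z),(-.045,.025,z)),((.045,-.025,z),(.045,.025,z)),((.045,.025,z),(.045,.025,zb+.015))]
    return np.vstack([seg(a,b) for a,b in L])
def pfit(im,q0,zb=.02,w=None,sig=(.005,.005,.03)):
    L=plines(zb);sig=np.array(sig)
    for s in(1.5,.8):
        g=gmag(im,s);g=np.minimum(g/np.percentile(g,97),1.5)
        def cost(d):
            uv=proj(im,tf(q0+d*sig,L));return -map_coordinates(g,[uv[:,1],uv[:,0]],order=1).mean()+.003*(d**2).sum()
        best=None
        for d0 in np.vstack([[0,0,0],np.random.default_rng(1).normal(0,1,(50,3))*(1 if s>1 else .3)]):
            r=minimize(cost,d0,method="Nelder-Mead",options=dict(xatol=1e-3,maxiter=150))
            if best is None or r.fun<best.fun:best=r
        q0=np.array(q0)+best.x*sig
    return q0,best.fun
def show(im,L,q,c,k=6,r=45,fn=None):
    x0,y0=int(c[0])-r,int(c[1])-r
    a=cv2.resize(np.clip(im["frame"][y0:y0+2*r,x0:x0+2*r,::-1]*1.6,0,255).astype(np.uint8),None,fx=k,fy=k,interpolation=2)
    for u,v in proj(im,tf(q,L)): cv2.circle(a,(int((u+.5-x0)*k),int((v+.5-y0)*k)),0,(255,0,255),-1)
    return a
E
python3 - <<'E'
from pack import *
im=pickle.load(open("scene_d.pkl","rb"))
i0=pickle.load(open("scene0.pkl","rb"))
qh,c0=pfit(i0,np.array([.6313,-.1758,.1983]));print("home",qh.round(4),c0)
q,c=pfit(im,np.array([.6176,-.1786,.1983]));print("popped",q.round(4),c, q-qh)
cv2.imwrite("pics/d.png",np.hstack([show(i0,plines(),qh,(215,218),k=4),show(im,plines(),q,(215,218),k=4)]))
E
```

```text
t 7.15 pos [ 0.5678 -0.1273  0.1551] F [-0.5  0.6 -0. ] gap 0.0851
yaw tool x 10.93 z [-0.001  0.    -1.   ]
home [ 0.6071 -0.1793  0.193 ] -0.8912292069794588
popped [ 0.6015 -0.1818  0.1955] -0.7798840197924699 [-0.00566326 -0.00250221  0.00249655]
```

View pics/d.png

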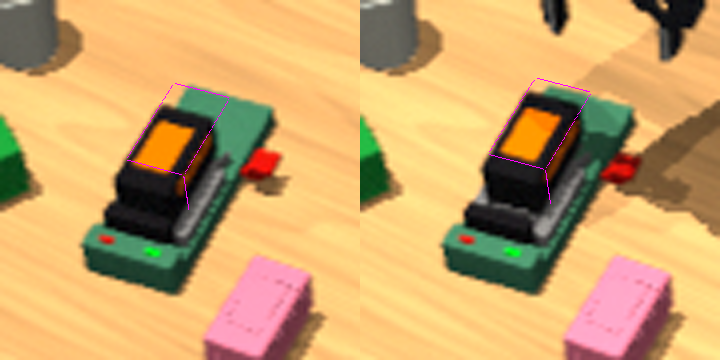

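Call:
{"name": "drive_tool", "arguments": {"commands": "0 0.4 0.6 0 0 0 0;0 0.5 0.8 0 0 0 0;0 0.5 0.8 0 0 0 0;0 0.525 0.8 0.3 0 0 0;0 0 0 0.6 0 0 0"}}

```text
t: 7.67
tool_pos: [0.6204, -0.1814, 0.1375]
orientation: [3.126, 0.297, 0.006]
contact_force: [1.2, -0.3, -0.3]
finger_gap: 0.0854
```

Call:
{"name": "drive_tool", "arguments": {"commands": "0 0 0 1 0 0 0;0 0 0 0.6 0 0 0;0 0 0 0 0 0 0;0.2 0 0 0 0 0 0;0.2 0 0 0 0 0 0"}}

```text
t: 8.08
tool_pos: [0.6175, -0.1787, 0.1055]
orientation: [-3.127, -0.3, 0.0]
contact_force: [-0.9, 0.8, -0.2]
finger_gap: 0.0684
```

```bash
python3 snap.py e scene top
python3 - <<'E'
from pack import *
o=[]
for n,c in(("scene",(215,205)),("top",(355,190))):
    im=pickle.load(open(n+"_e.pkl","rb"));t=im["state"]["tool_pos"];print(proj(im,t))
    o.append(show(im,plines(),np.array([.6176,-.1786,.1983]),c,k=4,r=45))
cv2.imwrite("pics/e.png",np.hstack(o))
E
```

```text
t 8.08 pos [ 0.6175 -0.1787  0.1055] F [-0.9  0.8 -0.2] gap 0.0684
yaw tool x 10.94 z [-0.  0. -1.]
[[211.48810124 200.52816979]]
[[355.5773773  183.03289594]]
```

View pics/e.png

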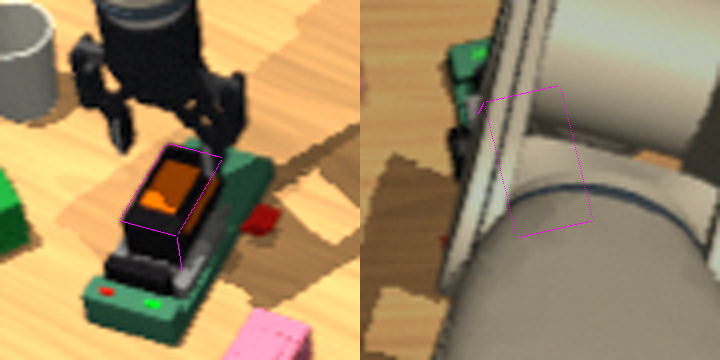

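Call:
{"name": "drive_tool", "arguments": {"commands": "0.1 0 0 0.6 0 0 0;0.1 0 0 0.8 0 0 0;0.1 0 0 0.8 0 0 0;0.1 0 0 0.6 0 0 0;0.1 0 0 0.3 0 0 0"}}

```text
t: 8.6
tool_pos: [0.6166, -0.1787, 0.0414]
orientation: [-3.127, -0.299, 0.003]
contact_force: [-0.5, -0.1, -0.3]
finger_gap: 0.0769
```

Call:
{"name": "drive_tool", "arguments": {"commands": "0.3 0 0 0.1 0 0 0;0.33 0 0 0 0 0 0;0.36 0 0 0 0 0 0;0.36 0 0 0 0 0 0;0.36 0 0 0 0 0 0"}}

```text
t: 9.02
tool_pos: [0.6182, -0.1794, 0.0421]
orientation: [3.127, 0.299, 0.002]
contact_force: [0.0, -1.9, -0.5]
finger_gap: 0.0547
```

Call:
{"name": "drive_tool", "arguments": {"commands": "0.38 0 0 0 0 0 0;0.38 0 0 0 0 0 0;0.38 0 0 0 0 0 0;0.38 0 0 0 0 0 0;0.38 0 0 0 0 0 0"}}

```text
t: 9.43
tool_pos: [0.6182, -0.1798, 0.0419]
orientation: [3.126, 0.299, 0.002]
contact_force: [0.4, -5.6, 0.9]
finger_gap: 0.0534
```

Call:
{"name": "drive_tool", "arguments": {"commands": "0.38 0 0.05 0 0 0 0;0.38 0 0.04 0 0 0 0;0.38 0 0 0 0 0 0;0.38 0 0 0 0 0 0;0.38 0 0 0 0 0 0"}}

```text
t: 9.85
tool_pos: [0.6177, -0.1805, 0.0412]
orientation: [-3.127, -0.299, 0.001]
contact_force: [1.1, -1.9, -0.0]
finger_gap: 0.0531
```

Call:
{"name": "drive_tool", "arguments": {"commands": "0.41 0 0.05 0 0 0 0;0.43 0 0 0 0 0 0;0.45 0 0 0 0 0 0;0.45 0 0 0 0 0 0;0.45 0 0 0 0 0 0"}}

```text
t: 10.27
tool_pos: [0.6181, -0.1818, 0.0415]
orientation: [3.127, 0.299, 0.0]
contact_force: [-0.3, -1.5, 3.0]
finger_gap: 0.0494
```

```bash
python3 snap.py f; python3 -c "
from cell import *;s=state();print(s['moment'].round(2))"
```

```text
t 10.27 pos [ 0.6181 -0.1818  0.0415] F [-0.3 -1.5  3. ] gap 0.0494
yaw tool x 10.93 z [ 0. -0. -1.]
[-0.18  0.05  0.  ]
```

Call:
{"name": "drive_tool", "arguments": {"commands": "0.6 0 0 0 0 0 0;0.6 0 0 0 0 0 0;0.6 -0.1 0 0 0 0 0;0.6 -0.2 0 0 0 0 0;0.6 -0.2 0 0 0 0 0"}}

```text
t: 10.68
tool_pos: [0.6084, -0.1836, 0.0414]
orientation: [3.127, 0.299, 0.001]
contact_force: [1.8, 0.6, 2.1]
finger_gap: 0.0493
```

Call:
{"name": "drive_tool", "arguments": {"commands": "0.6 -0.3 0 0 0 0 0;0.6 -0.3 0 0 0 0 0;0.6 -0.3 0 0 0 0 0;0.6 -0.3 0 0 0 0 0;0.6 -0.3 0 0 0 0 0"}}

```text
t: 11.1
tool_pos: [0.5781, -0.1895, 0.0414]
orientation: [-3.127, -0.299, -0.0]
contact_force: [1.8, 0.6, 2.5]
finger_gap: 0.0494
```

Call:
{"name": "drive_tool", "arguments": {"commands": "0.6 -0.4 0 0 0 0 0;0.6 -0.5 0 0 0 0 0;0.6 -0.5 0 0 0 0 0;0.6 -0.5 0 0 0 0 0;0.6 -0.5 0 0 0 0 0"}}

```text
t: 11.52
tool_pos: [0.5303, -0.1986, 0.0413]
orientation: [-3.127, -0.299, 0.001]
contact_force: [2.2, -0.7, 2.0]
finger_gap: 0.0492
```

Call:
{"name": "drive_tool", "arguments": {"commands": "0.6 -0.3 0 0 0 0 0;0.6 -0.2 0 0 0 0 0;0.6 0 0 0 0 0 0;0.6 0 0 0 0 0 0;0.6 0 0 0 0 0 0"}}

```text
t: 11.93
tool_pos: [0.5215, -0.2003, 0.0413]
orientation: [-3.127, -0.299, 0.001]
contact_force: [-3.1, -0.2, 3.9]
finger_gap: 0.0492
```

```bash
python3 snap.py g scene
python3 - <<'E'
from pack import *
im=pickle.load(open("scene_g.pkl","rb"));t=im["state"]["tool_pos"]
cv2.imwrite("pics/g.png",show(im,plines(),np.array([t[0],t[1]+.003,.1908]),(218,200),k=6,r=45))
E
```

```text
t 11.93 pos [ 0.5215 -0.2003  0.0413] F [-3.1 -0.2  3.9] gap 0.0492
yaw tool x 10.93 z [-0.001  0.    -1.   ]
```

View pics/g.png

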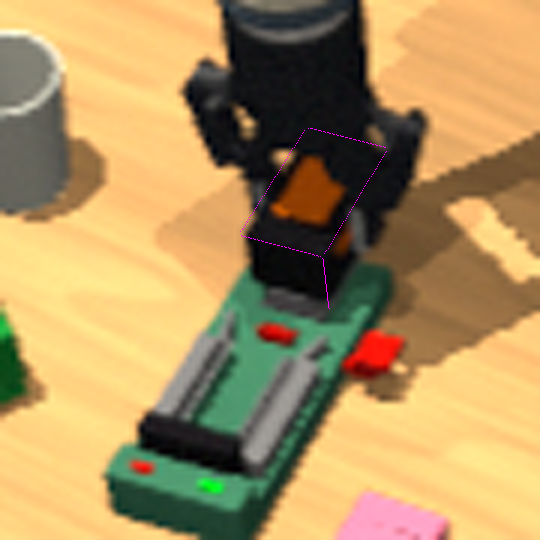

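Call:
{"name": "drive_tool", "arguments": {"commands": "0.6 0 0 -0.1 0 0 0;0.6 0 0 -0.3 0 0 0;0.6 0 0 -0.6 0 0 0;0.6 0 0 -0.8 0 0 0;0.6 0 0 -0.8 0 0 0"}}

```text
t: 12.4
tool_pos: [0.5214, -0.2, 0.0939]
orientation: [-3.127, -0.299, 0.002]
contact_force: [-0.5, 0.4, -4.5]
finger_gap: 0.0494
```

Call:
{"name": "drive_tool", "arguments": {"commands": "0.6 0 -0.2 -0.7 0 0 0;0.6 0.05 -0.4 -0.4 0 0 0;0.6 0.1 -0.6 -0.2 0 0 0;0.6 0.1 -0.7 0 0 0 0;0.6 0.1 -0.8 0 0 0 0"}}

```text
t: 12.82
tool_pos: [0.518, -0.1445, 0.1191]
orientation: [-3.127, -0.299, 0.001]
contact_force: [1.1, 0.3, -4.6]
finger_gap: 0.049
```

Call:
{"name": "drive_tool", "arguments": {"commands": "0.6 0.15 -0.9 0 0 0 0;0.6 0.15 -0.9 0 0 0 0;0.6 0.15 -0.9 0 0 0 0;0.6 0.15 -0.9 0 0 0 0;0.6 0.15 -0.9 0 0 0 0"}}

```text
t: 13.23
tool_pos: [0.5148, -0.0525, 0.1184]
orientation: [-3.127, -0.3, 0.003]
contact_force: [-0.0, 0.4, -4.8]
finger_gap: 0.0495
```

Call:
{"name": "drive_tool", "arguments": {"commands": "0.6 0.15 -0.9 0 0 0 0;0.6 0.15 -0.9 0 0 0 0;0.6 0.15 -0.9 0 0 0 0;0.6 0.15 -0.9 0 0 0 0;0.6 0.15 -0.9 0 0 0 0"}}

```text
t: 13.65
tool_pos: [0.5123, 0.0385, 0.1184]
orientation: [-3.127, -0.3, 0.004]
contact_force: [0.5, -0.1, -4.1]
finger_gap: 0.049
```

Call:
{"name": "drive_tool", "arguments": {"commands": "0.6 0.1 -0.9 0 0 0 0;0.6 0.1 -0.9 0 0 0 0;0.6 0.1 -0.9 0 0 0 0;0.6 0.1 -0.9 0 0 0 0;0.6 0.1 -0.8 0 0 0 0"}}

```text
t: 14.07
tool_pos: [0.5051, 0.1268, 0.1184]
orientation: [3.127, 0.301, -0.003]
contact_force: [0.1, -0.6, -4.8]
finger_gap: 0.0494
```

Call:
{"name": "drive_tool", "arguments": {"commands": "0.6 0.1 -0.6 0 0 0 0;0.6 0.03 -0.4 0 0 0 0;0.6 0 -0.175 0.3 0 0 -0.005;0.6 0 0 0.5 0 0 -0.006;0.6 0 0 0.3 0 0 0"}}

```text
t: 14.48
tool_pos: [0.5043, 0.1483, 0.0962]
orientation: [3.114, 0.412, -0.002]
contact_force: [0.6, -0.3, -5.4]
finger_gap: 0.0494
```

Call:
{"name": "drive_tool", "arguments": {"commands": "0.6 0 0 0.3 0 0 0;0.6 0 0 0.3 0 0 0;0.6 0 0 0 0 0 0;0.6 0 0 0 0 0 0;0.6 0 0 0 0 0 0"}}

```text
t: 14.9
tool_pos: [0.5053, 0.1481, 0.0854]
orientation: [-3.115, -0.406, -0.0]
contact_force: [0.4, 0.9, -3.9]
finger_gap: 0.0496
```

```bash
python3 snap.py h scene top
python3 - <<'E'
from pack import *
o=[]
for n,c,qs in(("scene",(318,240),[.6146,.1813,.2649]),("top",(225,200),[.6117,.1732,.253])):
    im=pickle.load(open(n+"_h.pkl","rb"));s=im["state"];t=s["tool_pos"]
    M=R.from_rotvec(s["orientation"]).as_matrix();zb=t[2]-.0415+.02
    q=np.array([t[0],t[1],np.arctan2(M[1,0],M[0,0])])
    a=show(im,plines(zb),q,c,k=6,r=50)
    k=6;x0,y0=c[0]-50,c[1]-50
    for u,v in proj(im,tf(qs,lines("sander"))): cv2.circle(a,(int((u+.5-x0)*k),int((v+.5-y0)*k)),0,(0,255,255),-1)
    o.append(a)
cv2.imwrite("pics/h1.png",o[0]);cv2.imwrite("pics/h2.png",o[1])
E
```

```text
t 14.9 pos [0.5053 0.1481 0.0854] F [ 0.4  0.9 -3.9] gap 0.0496
yaw tool x 14.86 z [ 0.  0. -1.]
```

View pics/h1.png

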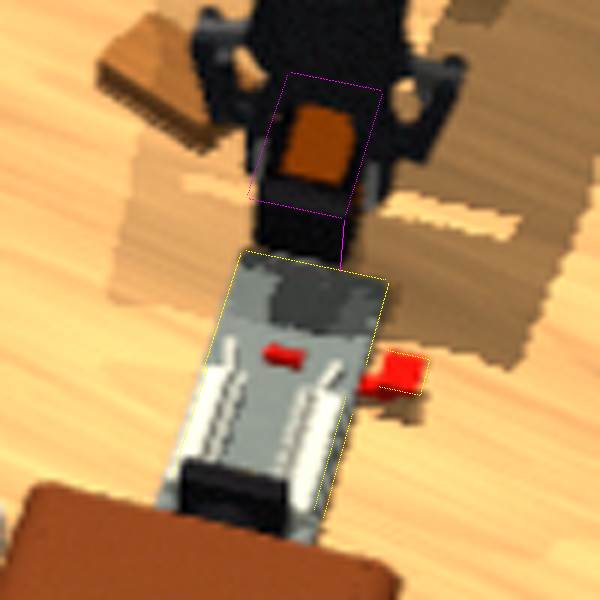

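View pics/h2.png

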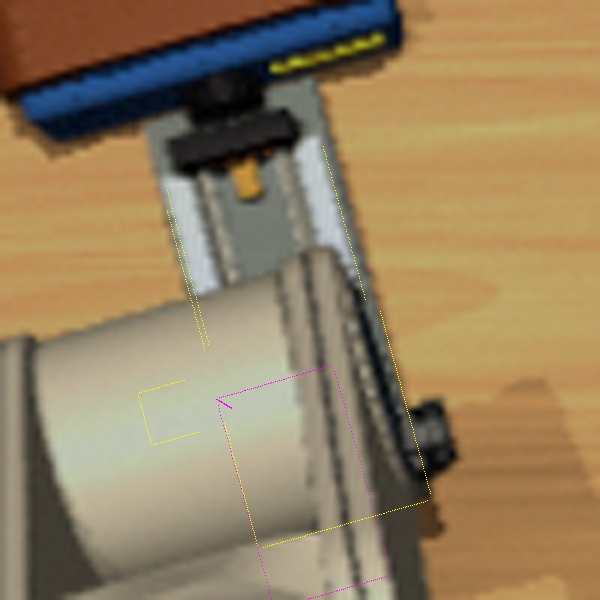

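Run:
```python
from pack import *
def flines(zb):
    a,b=zb+.015,zb+.057;x=.045
    L=[((x,-.025,a),(x,-.025,b)),((x,.025,a),(x,.025,b)),((x,-.025,b),(x,.025,b)),((x,-.025,a),(x,.025,a)),((x,-.014,zb+.012),(x,-.02,zb)),((x,.014,zb+.012),(x,.02,zb)),((x,-.02,zb),(x,.02,zb))]
    return np.vstack([seg(*l,40) for l in L])
for tag in("h","g"):
    im=pickle.load(open(f"scene_{tag}.pkl","rb"));s=im["state"];t=s["tool_pos"]
    M=R.from_rotvec(s["orientation"]).as_matrix();zb=t[2]-.0415+.02
    q=np.array([t[0],t[1],np.arctan2(M[1,0],M[0,0])]);L=flines(zb)
    c,sn=np.cos(q[2]),np.sin(q[2])
    for sg in(1.2,.7):
        g=gmag(im,sg);g=np.minimum(g/np.percentile(g,97),1.5);res=[]
        for ax in np.arange(-.012,.0121,.001):
            for ay in np.arange(-.01,.0101,.0005):
                qq=q+[c*ax-sn*ay,sn*ax+c*ay,0]
                uv=proj(im,tf(qq,L));res.append((map_coordinates(g,[uv[:,1],uv[:,0]],order=1).mean(),ax,ay))
        res.sort(reverse=True);print(tag,sg,np.round(res[:5],4).tolist())
    _,ax,ay=res[0];qq=q+[c*ax-sn*ay,sn*ax+c*ay,0]
    cc=proj(im,tf(q,[[.045,0,zb+.03]]))[0]
    cv2.imwrite(f"pics/fr_{tag}.png",show(im,L,qq,cc,k=8,r=30))
a=np.hstack([cv2.imread(f"pics/fr_{k}.png")[:,:480] for k in "hg"]);cv2.imwrite("pics/fr.png",cv2.resize(a,(800,400)))
```

```text
h 1.2 [[0.6328, -0.012, 0.003], [0.6328, -0.012, 0.0025], [0.6318, -0.012, 0.0035], [0.6311, -0.012, 0.004], [0.6308, -0.011, 0.003]]
h 0.7 [[0.5915, -0.007, 0.0035], [0.5908, -0.007, 0.003], [0.5907, -0.008, 0.003], [0.5903, -0.008, 0.0035], [0.5895, -0.006, 0.0035]]
g 1.2 [[0.6434, -0.006, 0.0015], [0.6432, -0.007, 0.001], [0.6431, -0.007, 0.0005], [0.6431, -0.006, 0.001], [0.6425, -0.008, 0.0]]
g 0.7 [[0.6044, -0.004, 0.0025], [0.6035, -0.004, 0.003], [0.6034, -0.004, 0.002], [0.603, -0.005, 0.002], [0.6021, -0.005, 0.0015]]
```

View pics/fr.png

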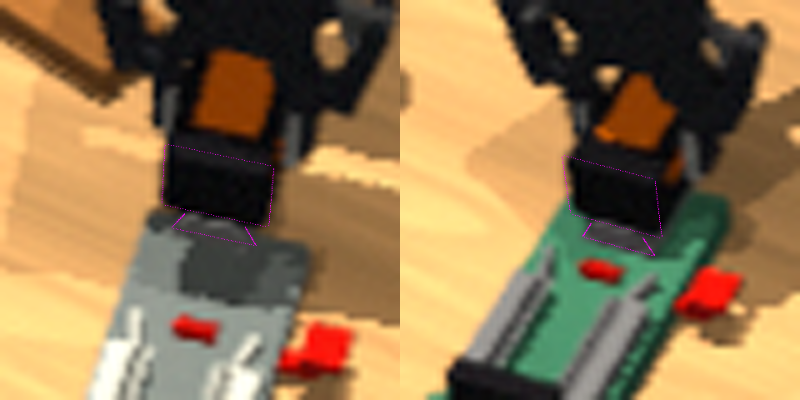

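Call:
{"name": "drive_tool", "arguments": {"commands": "0.6 0 0 0.4 0 0 0;0.6 0 0 0.6 0 0 0;0.6 0 0 0.6 0 0 0;0.6 0 0 0.3 0 0 0;0.6 0 0 0.1 0 0 0"}}

```text
t: 15.42
tool_pos: [0.5037, 0.1479, 0.0433]
orientation: [3.115, 0.407, -0.005]
contact_force: [-0.1, -1.3, -4.9]
finger_gap: 0.0495
```

Call:
{"name": "drive_tool", "arguments": {"commands": "0.6 0 0 0.05 0 0 0;0.6 0 0 0.03 0 0 0;0.6 0 0 0 0 0 0;0.6 0 0 0 0 0 0;0.6 0 0 0 0 0 0"}}

```text
t: 15.83
tool_pos: [0.5054, 0.1484, 0.0441]
orientation: [-3.115, -0.407, -0.001]
contact_force: [-1.2, 0.0, -5.0]
finger_gap: 0.0494
```

Call:
{"name": "drive_tool", "arguments": {"commands": "0.6 0 0 0.04 0 0 0;0.6 0 0 0.04 0 0 0;0.6 0 0 0.04 0 0 0;0.6 0 0 0 0 0 0;0.6 0 0 0 0 0 0"}}

```text
t: 16.25
tool_pos: [0.5051, 0.1483, 0.0414]
orientation: [-3.115, -0.407, -0.0]
contact_force: [0.1, -0.4, -3.7]
finger_gap: 0.0493
```

Call:
{"name": "drive_tool", "arguments": {"commands": "0.6 0 0 0.03 0 0 0;0.6 0 0 0 0 0 0;0.6 0 0 0 0 0 0;0.6 0 0 0 0 0 0;0.6 0 0 0 0 0 0"}}

```text
t: 16.67
tool_pos: [0.5054, 0.1484, 0.0412]
orientation: [-3.115, -0.407, -0.001]
contact_force: [-1.6, -0.6, 5.8]
finger_gap: 0.0494
```

Call:
{"name": "drive_tool", "arguments": {"commands": "0.6 0 0 -0.02 0 0 0;0.6 0.1 0 0 0 0 0;0.6 0.2 0 0 0 0 0;0.6 0.2 0 0 0 0 0;0.6 0.2 0 0 0 0 0"}}

```text
t: 17.08
tool_pos: [0.5184, 0.1518, 0.0413]
orientation: [3.115, 0.407, -0.002]
contact_force: [-5.2, -1.5, 9.9]
finger_gap: 0.0494
```

Call:
{"name": "drive_tool", "arguments": {"commands": "0.6 0.15 0 0 0 0 0;0.6 0.15 0 0 0 0 0;0.6 0.15 0 0 0 0 0;0.6 0.15 0 0 0 0 0;0.6 0.15 0 0 0 0 0"}}

```text
t: 17.5
tool_pos: [0.5336, 0.1559, 0.0412]
orientation: [-3.115, -0.407, -0.001]
contact_force: [-2.7, -0.5, 5.2]
finger_gap: 0.0495
```

Call:
{"name": "drive_tool", "arguments": {"commands": "0.6 0.1 0 -0.02 0 0 0;0.6 0.1 0 0 0 0 0;0.6 0.1 0 0 0 0 0;0.6 0.1 0 0 0 0 0;0.6 0.1 0 0 0 0 0"}}

```text
t: 17.92
tool_pos: [0.5428, 0.1583, 0.0414]
orientation: [3.115, 0.407, -0.001]
contact_force: [-1.1, 0.1, 2.1]
finger_gap: 0.049
```

Call:
{"name": "drive_tool", "arguments": {"commands": "0.6 0.1 0 0 0 0 0;0.6 0.1 0 0 0 0 0;0.6 0.1 0 0 0 0 0;0.6 0.1 0 0 0 0 0;0.6 0.1 0 0 0 0 0"}}

```text
t: 18.33
tool_pos: [0.5525, 0.1609, 0.0414]
orientation: [3.115, 0.407, -0.0]
contact_force: [-1.5, -0.6, -0.5]
finger_gap: 0.0493
```

Call:
{"name": "drive_tool", "arguments": {"commands": "0.6 0.1 0 0 0 0 0;0.6 0.1 0 0 0 0 0;0.6 0.1 0 0 0 0 0;0.6 0.1 0 0 0 0 0;0.6 0.1 0 0 0 0 0"}}

```text
t: 18.75
tool_pos: [0.5621, 0.1634, 0.0414]
orientation: [3.115, 0.407, -0.001]
contact_force: [-1.3, -1.5, 0.2]
finger_gap: 0.0493
```

```bash
python3 snap.py i scene;python3 -c "
from cell import *;s=state();print(s['moment'].round(2))"
python3 - <<'E'
from pack import *
im=pickle.load(open("scene_i.pkl","rb"))
a=cv2.resize(np.clip(im["frame"][195:285,270:360,::-1]*1.6,0,255).astype(np.uint8),None,fx=6,fy=6,interpolation=2)
cv2.imwrite("pics/i.png",a)
E
```

```text
t 18.75 pos [0.5621 0.1634 0.0414] F [-1.3 -1.5  0.2] gap 0.0493
yaw tool x 14.89 z [-0. -0. -1.]
[-0.19  0.05 -0.07]
```

View pics/i.png

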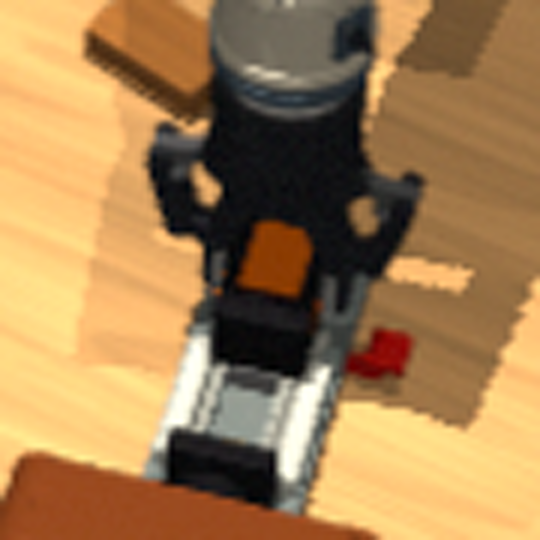

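Call:
{"name": "drive_tool", "arguments": {"commands": "0.6 0.12 0 0 0 0 0;0.6 0.12 0 0 0 0 0;0.6 0.12 0 0 0 0 0;0.6 0.12 0 0 0 0 0;0.6 0.12 0 0 0 0 0"}}

```text
t: 19.22
tool_pos: [0.5738, 0.1664, 0.0415]
orientation: [3.115, 0.407, -0.001]
contact_force: [-1.6, -3.8, -0.1]
finger_gap: 0.0495
```

Call:
{"name": "drive_tool", "arguments": {"commands": "0.6 0.12 0 0 0 0 0;0.6 0.12 0 0 0 0 0;0.6 0.12 0 0 0 0 0;0.6 0.12 0 0 0 0 0;0.6 0.12 0 0 0 0 0"}}

```text
t: 19.63
tool_pos: [0.5853, 0.1694, 0.0415]
orientation: [3.115, 0.407, -0.001]
contact_force: [-2.2, -4.6, 0.6]
finger_gap: 0.0493
```

Call:
{"name": "drive_tool", "arguments": {"commands": "0.6 0.1 0.02 0 0 0 0.0005;0.6 0.1 0.02 0 0 0 0;0.6 0.1 0 0 0 0 0;0.6 0.1 0 0 0 0 0;0.6 0.1 0 0 0 0 0"}}

```text
t: 20.05
tool_pos: [0.5954, 0.1718, 0.0415]
orientation: [-3.115, -0.402, -0.0]
contact_force: [-0.3, -0.4, -2.1]
finger_gap: 0.0493
```

Call:
{"name": "drive_tool", "arguments": {"commands": "0.6 0.08 0 0 0 0 0;0.6 0.08 0 0 0 0 0;0.6 0.08 0 0 0 0 0;0.6 0.08 0 0 0 0 0;0.6 0.08 0 0 0 0 0"}}

```text
t: 20.47
tool_pos: [0.6021, 0.1732, 0.0415]
orientation: [3.116, 0.402, -0.003]
contact_force: [-5.2, -1.8, 5.1]
finger_gap: 0.0493
```

Call:
{"name": "drive_tool", "arguments": {"commands": "0.6 0.06 0 0 0 0 0;0.6 0.06 0 0 0 0 0;0.6 0.06 0 0 0 0 0;0.6 0.06 0 0 0 0 0;0.6 0 0 0 0 0 0"}}

```text
t: 20.88
tool_pos: [0.6065, 0.1744, 0.0416]
orientation: [3.115, 0.402, -0.004]
contact_force: [-5.7, -1.5, 3.2]
finger_gap: 0.0494
```

Call:
{"name": "drive_tool", "arguments": {"commands": "0.6 0.06 0 0 0 0 0;0.6 0.06 0 0 0 0 0;0.6 0.06 0 0 0 0 0;0.6 0 0 0 0 0 0;0.6 0 0 0 0 0 0"}}

```text
t: 21.3
tool_pos: [0.6098, 0.1752, 0.0416]
orientation: [3.115, 0.402, -0.004]
contact_force: [-6.1, -1.1, 3.5]
finger_gap: 0.049
```

Call:
{"name": "drive_tool", "arguments": {"commands": "0.6 0.05 0 0 0 0 0;0.6 0.05 0 0 0 0 0;0.6 0.05 0 0 0 0 0;0.6 0 0 0 0 0 0;0.6 0 0 0 0 0 0"}}

```text
t: 21.72
tool_pos: [0.6126, 0.1759, 0.0416]
orientation: [3.115, 0.402, -0.005]
contact_force: [-6.1, -2.0, 4.7]
finger_gap: 0.0491
```

```bash
python3 snap.py j scene
cat > crop.py <<'E'
import sys;from pack import *
im=pickle.load(open(f"scene_{sys.argv[1]}.pkl","rb"))
a=cv2.resize(np.clip(im["frame"][210:290,280:350,::-1]*1.6,0,255).astype(np.uint8),None,fx=7,fy=7,interpolation=2)
cv2.imwrite(f"pics/{sys.argv[1]}.png",a)
E
python3 crop.py j
```

```text
t 21.72 pos [0.6126 0.1759 0.0416] F [-6.1 -2.   4.7] gap 0.0491
yaw tool x 14.7 z [-0.003 -0.001 -1.   ]
```

View pics/j.png

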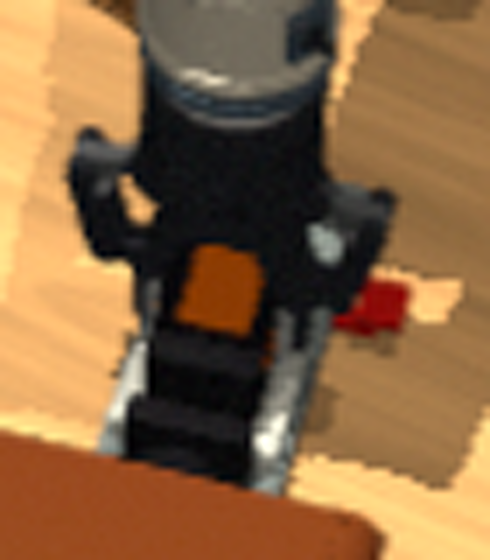

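Call:
{"name": "drive_tool", "arguments": {"commands": "0.6 0.05 0 0 0 0 0;0.6 0.05 0 0 0 0 0;0.6 0 0 0 0 0 0;0.6 0 0 0 0 0 0;0.6 0 0 0 0 0 0"}}

```text
t: 22.18
tool_pos: [0.6144, 0.1764, 0.0415]
orientation: [3.115, 0.402, -0.005]
contact_force: [-7.2, -2.8, 4.6]
finger_gap: 0.0493
```

Call:
{"name": "drive_tool", "arguments": {"commands": "0.6 0.05 0 0 0 0 0;0.6 0.05 0 0 0 0 0;0.6 0 0 0 0 0 0;0.6 0 0 0 0 0 0;0.6 0 0 0 0 0 0"}}

```text
t: 22.6
tool_pos: [0.6162, 0.1768, 0.0415]
orientation: [3.115, 0.402, -0.005]
contact_force: [-6.6, -1.2, 4.1]
finger_gap: 0.0496
```

```bash
python3 snap.py k scene; python3 crop.py k
```

```text
t 22.6 pos [0.6162 0.1768 0.0415] F [-6.6 -1.2  4.1] gap 0.0496
yaw tool x 14.7 z [-0.003 -0.001 -1.   ]
```

View pics/k.png

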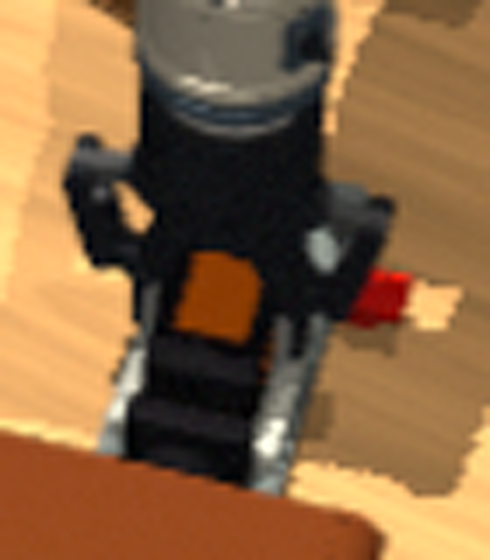

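Run:
```python
from fit import *
for t in("scene0","scene_h","scene_i","scene_j","scene_k"):
    f=pickle.load(open(t+".pkl","rb"))["frame"].astype(int)[235:265,325:345]
    m=(f[...,0]>60)&(f[...,0]>2.5*f[...,1])&(f[...,0]>2.5*f[...,2])
    v,u=np.nonzero(m);w=u>=9
    print(t,m.sum(),"cols",u.min()+325,u.max()+325,"rows",v[w].min()+235,v[w].max()+235, "right cols rows", sorted(set((v[u>=u.max()-1]+235).tolist())))
```

```text
scene0 59 cols 328 338 rows 249 255 right cols rows [249, 250, 251, 252, 253]
scene_h 60 cols 328 338 rows 249 255 right cols rows [249, 250, 251, 252, 253]
scene_i 57 cols 328 338 rows 250 257 right cols rows [251, 252, 253, 254, 255]
scene_j 50 cols 328 337 rows 250 256 right cols rows [251, 252, 253, 254, 255, 256]
scene_k 47 cols 331 338 rows 249 255 right cols rows [249, 250, 251, 252, 253]
```

The catch pad is back at its "up" rows, 249–253, the same as before the pack went in. It clicked, so I let go.

Call:
{"name": "drive_tool", "arguments": {"commands": "0.5 0 0 -0.01 0 0 0;0.35 0 0 0 0 0 0;0.2 0 0 0 0 0 0;0.2 0 0 0 0 0 0;0.1 0 0 0 0 0 0"}}

```text
t: 23.07
tool_pos: [0.6185, 0.1775, 0.042]
orientation: [-3.116, -0.402, -0.002]
contact_force: [0.8, 0.2, 0.1]
finger_gap: 0.0766
```

Call:
{"name": "drive_tool", "arguments": {"commands": "0.1 0 0 0 0 0 0;0.1 0 0 -0.2 0 0 0;0.1 0 0 -0.5 0 0 0;0.1 0 0 -0.8 0 0 0;0.1 0 0 -1 0 0 0"}}

```text
t: 23.48
tool_pos: [0.6171, 0.1772, 0.0919]
orientation: [3.115, 0.402, -0.003]
contact_force: [0.1, 0.5, 0.4]
finger_gap: 0.0767
```

Call:
{"name": "drive_tool", "arguments": {"commands": "0.1 0 0 -1 0 0 0;0.1 0 0 -1 0 0 0;0.1 -0.5 0 -1 0 0 0;0.1 -1 0 -1 0 0 0;0.1 -1 0 0 0 0 0"}}

```text
t: 23.9
tool_pos: [0.5718, 0.1653, 0.1767]
orientation: [-3.115, -0.402, -0.012]
contact_force: [-0.0, 0.5, 0.6]
finger_gap: 0.0769
```

Call:
{"name": "drive_tool", "arguments": {"commands": "0.1 -1 1 0 0 0 0;0.1 -1 1 0 0 0 0;0.1 -1 1 0 0 0 0;0.1 -1 1 0 0 0 0;0.1 -0.5 0.5 0 0 0 0"}}

```text
t: 24.32
tool_pos: [0.5035, 0.0529, 0.1725]
orientation: [3.116, 0.401, -0.001]
contact_force: [-0.2, 0.0, -0.4]
finger_gap: 0.077
```

```bash
python3 snap.py l scene top
python3 - <<'E'
from pack import *
S=pickle.load(open("scene_l.pkl","rb"));T=pickle.load(open("top_l.pkl","rb"))
f=S["frame"].astype(int)[235:265,325:345]
m=(f[...,0]>60)&(f[...,0]>2.5*f[...,1])&(f[...,0]>2.5*f[...,2]);v,u=np.nonzero(m)
print(m.sum(),u.min()+325,u.max()+325,sorted(set((v[u>=u.max()-1]+235).tolist())))
cr=lambda im,x,y:cv2.resize(np.clip(im["frame"][y:y+100,x:x+80,::-1]*1.6,0,255).astype(np.uint8),None,fx=5,fy=5,interpolation=2)
cv2.imwrite("pics/l.png",np.hstack([cr(S,280,205),cr(T,180,140)]))
cv2.imwrite("pics/l2.png",S["frame"][...,::-1])
E
```

```text
t 24.32 pos [0.5035 0.0529 0.1725] F [-0.2  0.  -0.4] gap 0.077
yaw tool x 14.66 z [-0. -0. -1.]
60 328 338 [249, 250, 251, 252, 253]
```

View pics/l.png

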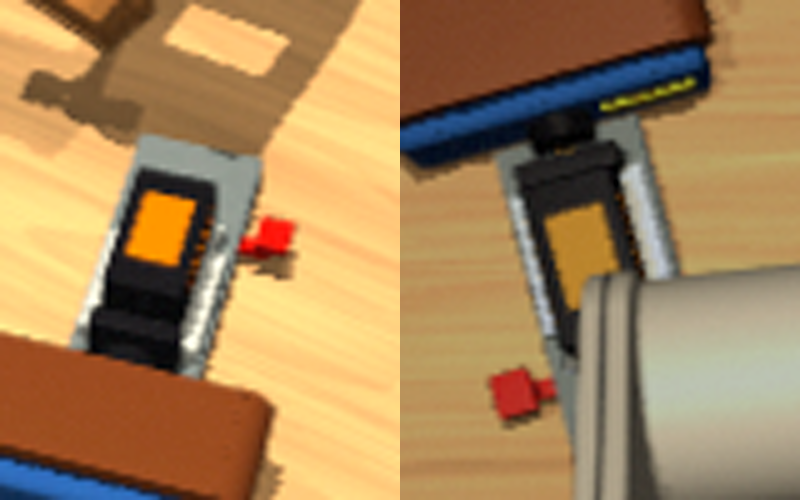

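View pics/l2.png

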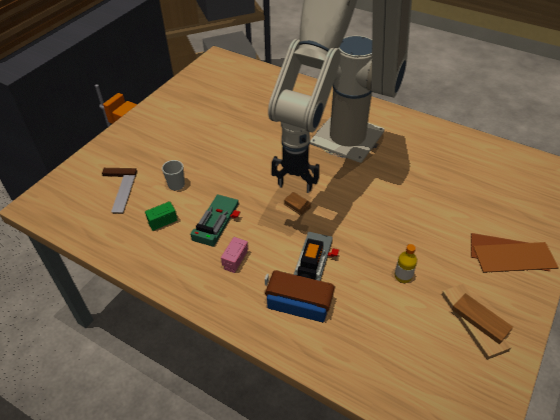

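The pack sits home against the end block at (310,250). The catch pad is up at (334,252), identical to its rest state. The block, glue, tin and look-alikes are unmoved and the gripper is clear.

```bash
python3 -c "
from cell import *
print(finish_job())"
```

```text
the job is handed in; nothing more can be done
None
```

The battery pack is now in the sander's dock, with the sander's catch up behind it, and I handed the job in at about 24 s of the 67 s allowed.

**What I did:** I pressed the charger's red pad and saw in the scene image that the pack popped out by about 14 mm. I centred the grip by feel and drew the pack out about 98 mm. I then set it on the sander's lead-in and slid it in, with readings of about 5 to 8 N over the last 14 mm and no steep rise at the end.

**Last checks:**
- **Catch:** The sander's catch pad was at the same image rows (249–253) as before insertion, both at the click and again about 1.2 s after I let go. While the pack lay over the tooth it was about 2 px lower.
- **Pack:** It stayed against the end block after release and was not pushed back out.
- **Surroundings:** The sanding block, glue bottle, tin and the green and pink look-alikes appear unmoved. The gripper was clear of everything, with no contact force.

**What disagreed or stayed unclear:**
- **Cameras:** The two camera fits differed by several millimetres. I reconciled them using the gripped pack itself.
- **Pad force:** The force reading showed almost nothing while I pressed the charger pad, where 3 to 8 N was expected. I therefore judged the release from the picture.
- **Set-down force:** Setting the pack on the sander's lead-in and its first few millimetres of travel briefly pressed down about 10 to 14 N beyond its weight. I then eased off.

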